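# Clamp an absorption cell with a ratchet knob

## Robot

A 6-joint arm with a two-finger parallel gripper is mounted at the origin on the work surface. World frame = base frame: x ahead of the robot, y to its left, z up, the work surface at z = 0. Lengths are in m, angles in rad, forces in N, time in s.
With the tool pointing down it reaches from about 0.35 to 0.975 m from the base axis. Payload 4.9 kg.
Tool frame: the origin (TCP) lies on the centre line of the jaws, within the pads' length; the fingertips stand 14 mm ahead of it and the grasp point (between the pads) lies 5 mm behind it; z points along the fingers, y is the line along which they close (so a half turn about z gives the same grasp; the last joint's range is limited). The gripper opens to 85 mm and grips with 20 to 120 N. Pads are 22 mm wide; open, the fingers measure 114 mm over their backs; the gripper's body (76 mm by 85 mm) begins 54 mm behind the grasp point. The pads swing forward as they close: fully open they stand 13 mm farther back than shut.
Start: joints at [-1.456, 0.053, 1.613, -0, 1.476, -0.119], TCP at [0.145, -0.608, 0.245] pointing down, gripper open.
Joint ranges: [-3.01, 3.01], [-1.01, 2.22], [0.06, 2.58], [-1.02, 4.17], [0.09, 2.62], [-3.14, 3.14]. Speed limits (rad/s): [2.57, 2.57, 3.14, 3.14, 3.14, 3.14].

## Interface

Orientations are given as a unit quaternion [w, x, y, z].
In Python, from plant import * gives the robot as it stands.
- The arm moves only by the tool send_rows, never from a script. Its argument "steps" is a list of rows, each an object with "translation": the shift along the tool's x, y, z in cm, a list of three; "delta_rot": the turn, a rotation vector about the tool's x, y, z in rad, a list of three; "jaw": the finger opening in cm, from 0 to 8.54. In form: [{"translation": [dx, dy, dz], "delta_rot": [rx, ry, rz], "jaw": jaw}, ...]. A call has exactly 8 rows; each row is the pose to reach, as a shift and turn from the pose commanded when the call began, along the tool's axes at that moment; what a row does not reach only later rows make up. A row lasts 1/10 s, in which the tool goes at most 50 mm and 8.59 degrees, less where a joint would pass 70% of its speed; a pose out of reach is approached as far as the arm can. A call with a gripper value outside its range is refused whole. The fingers move at their own pace and stop on an object; the grip force is fixed at half the most. Time passes only in rows, so rows that repeat a pose let the fingers close, or fill a call up. It gives the time, the measured TCP pose, the force, the opening and the grip force at its end, in the units of the state.
- state(): the state, without advancing time (a new reading comes with each control period).
- grab_frame(name): name is "scene" or "top"; returns a dict with "pixels" (420x560x3 uint8, blue, green, red), "range_z" (420x560 float32, m along the optical axis (not along the pixel's ray), 0 where there is no reading), "fx", "fy", "cx", "cy" (pixels), "rvec" (rotation vector, rad) and "tvec" (3), from world to camera coordinates, as OpenCV has them. Camera axes: x right, y down, z forward; pixel columns grow to the right and rows downward; lengths in m; the calibration is good to about 2 mm. A picture is of the moment at which its call begins.
- job_done(): hands the job in; it is judged then, once.
The state is a dict: "time": time; "joint_pos": joint angles; "joint_vel": joint speeds; "joint_efforts": joint torques, N m; "tool_pos": TCP position; "tool_rot": TCP orientation; "contact_force": force on the tool from outside, world axes, zero at the start; "ft_torque": the same for the moment, N m; "gripper_width": opening from 0.0 (shut) to 1.0 (fully open); "grasp_force": force on a finger pad.
Only numpy, scipy, OpenCV 4.12 (cv2) and the standard library are available. Lean on these libraries where they do the work, as an engineer would, in place of code of your own. Each camera call takes 0.05 s, during which the arm holds its last target. There are 200 camera calls.

## Task

Set the blue-capped absorption cell gently down, upright on the floor of the clamp between its two low rails and its two jaws, then turn the blue ratchet knob clockwise (seen from above) until the cell is clamped and the knob slips with a click. Stop after one, two or three clicks and let go, without crushing or leaning hard on the knob; leave the red-capped cell and the other things on the bench where they are.

Things in the scene. Friction and masses are not known exactly. Their poses are not given: they have to be found in the camera images.
- bluecell_mid (a point): middle of the blue-capped cell: upright steel block with blue top and bottom, round windows and a brass stub (12 mm wide, 10 mm high) on top. Loose, 0.25 to 0.5 kg. The block is 36 mm along its x, 50 mm along its y, 70 mm high; this point is 35 mm above its underside. It may be gripped across either pair of sides; half a turn about z is equivalent
- redcell_mid (a point): middle of the red-capped cell, same shape and size as the blue one; must be left alone
- nest (a point): fixed in the clamp: where the cell's middle lies when clamped, 45 mm above the bench. x points from the knob end to the fixed jaw, z up. Clamp place and yaw vary. Its floor is 10 mm above the bench, 35 mm below this point. Two rails with inner faces at y = +-27 mm, 6 mm thick, 10 mm above the floor, guide the cell's 50 mm sides, so the cell's x (or -x) lies along the clamp's x
- clamp: the clamp, fixed to the bench; origin at bench height, axes as the nest, which is at x = 57 mm. Plate from x = -120 to 105 mm, 80 mm wide, 10 mm thick. Fixed jaw: face at x = 75 mm, 20 mm thick, 60 mm wide, top 45 mm above the bench. Knob axis at x = -75 mm, y = 0, on a white drive housing 70 x 64 mm, 50 mm high
- jaw: moving jaw; origin at the foot of its face, mid-width, at bench height; axes as the nest. 20 mm thick, 50 mm wide, top 40 mm above the bench. Turning the knob clockwise moves it along +x towards the fixed jaw; the opening between the jaws starts at about 42 to 50 mm. It holds where it is left, clamped or not. The cell may stand anywhere between the jaws: the jaw pushes it home
- knob_grip (a point): on the axis of the ratchet knob, at the height to grip. Blue upright bar, 50 mm long along its x, 14 mm thick along its y, 34 mm high: top 13 mm above this point, underside 21 mm below. Axis vertical and fixed; a white stripe on top marks its +x end. It tightens clockwise from above and turns without end; about 1.3 to 2.6 rad before it clicks, so several strokes with regrasps
- knob: the same knob; origin on the axis 29 mm below the grip point. Turning takes about 0.25 N m while the jaw runs free; when the jaw has met the cell the torque climbs over 0.1 to 0.3 rad and the knob slips at about 0.5 N m, dropping to about 0.2 N m between clicks. Grip it with 30 to 45 N; half-way along its length is best
- collar: dark steel collar under the knob, 58 mm across, 7 mm thick, its top 28 mm below the grip point: the drive shaft, on the same axis, with a white mark at its +x side. Knob and collar turn together, their x axes agreeing, until the knob slips; then the collar stands still and the clockwise angle from the collar's x to the knob's x is the slip: 0.31 rad (18 degrees) per click
- flowmeter: bystander: blue flowmeter, 165 mm high, on a white block 60 x 100 mm
- bottle: bystander: amber bottle, 60 mm wide, 140 mm high
- beaker: bystander: glass beaker, 66 mm wide, 85 mm high
- spanner: bystander: steel spanner lying on the bench, 180 mm long
- driver: bystander: screwdriver lying on the bench, 200 mm long
- capred: bystander: red cap, 24 mm wide, in the grey fittings tray
- fitting: bystander: brass ring, 32 mm wide, in the grey fittings tray
Things that resemble listed ones, but are neither listed nor needed, are in the scene too. What is shaped like the part that bears bluecell_mid but turquoise or white is not meant.

How it is judged:
By the outcome, as a careful person would: the job done as asked, in the order asked, and still so for the second after the job is handed in, with the robot touching nothing.
It also fails if it takes over 72 s, if anything falls off the work surface, if the arm or the gripper's body presses on something with over 40 N, if the wrist force passes 120 N, or if a joint passes its speed limit or range.

## Working session

There is one attempt and no reset: what is moved stays moved. The work goes in short steps, Python scripts to look and compute and a tool call to move; the robot and the scene stay as the last step left them, time stands still between calls to the robot, and variables do not carry over. Pictures are saved under pics/ and viewed, at most 10 in all, crops included, and the job is handed in when it is done.

Besides the shell and the picture viewer there is one more tool, called after ">>>" by a JSON object that holds its "method" and its "body". send_rows: Moves the arm, as the interface text tells. Its arguments: {"type":"object","properties":{"steps":{"type":"array","items":{"type":"object","properties":{"translation":{"type":"array","items":{"type":"number"}},"delta_rot":{"type":"array","items":{"type":"number"}},"jaw":{"type":"number"}}}}},"required":["steps"]}

```bash
mkdir -p pics; cat > h.py <<'E'
from plant import *
import numpy as np, cv2
from scipy.spatial.transform import Rotation as R
def snap(n):
    f=grab_frame(n); np.savez(''+n+'.npz',**f); return f
def load(n): return dict(np.load(''+n+'.npz'))
def world(f,u,v,z=None,r=1):
    u,v=float(u),float(v)
    Rm=cv2.Rodrigues(np.array(f['rvec'],float))[0]; t=np.array(f['tvec'],float).ravel()
    d=np.array([(u-f['cx'])/f['fx'],(v-f['cy'])/f['fy'],1.])
    if z is None:
        a=f['range_z'][int(v)-r:int(v)+r+1,int(u)-r:int(u)+r+1]; a=a[a>0]; return Rm.T@(d*np.median(a)-t)
    c=-Rm.T@t; w=Rm.T@d; return c+w*(z-c[2])/w[2]
def cloud(f):
    Rm=cv2.Rodrigues(np.array(f['rvec'],float))[0]; t=np.array(f['tvec'],float).ravel()
    v,u=np.mgrid[:420,:560]; Z=f['range_z']
    P=np.stack([(u-f['cx'])/f['fx']*Z,(v-f['cy'])/f['fy']*Z,Z],-1); return (P-t)@Rm
E
python3 - <<'E'
from h import *
for n in('top','scene'):
    f=snap(n); cv2.imwrite(f'pics/{n}0.png',f['pixels']); print(n,f['fx'],f['rvec'],f['tvec'])
print(state())
E
```

```text
top 478.65894954189554 [ 2.17072454 -2.13853849  0.18608722] [-0.00721439  0.534992    1.43623332]
scene 419.8483761762211 [ 1.02574151  2.34602741 -1.08842008] [ 0.34137271 -0.18682469  1.47013282]
{'time': 0.1, 'joint_pos': array([-1.45597669e+00,  5.33316376e-02,  1.61414313e+00, -2.96657906e-06,
        1.47595953e+00, -1.19001475e-01]), 'joint_vel': array([-0.00027021, -0.00297827, -0.0026453 , -0.00129233, -0.00060172,
        0.00094781]), 'joint_efforts': array([ 7.30137763e-04, -3.94899809e+01, -3.71361530e+01, -5.92051174e-05,
        3.93461072e-03, -8.05514055e-07]), 'tool_pos': array([ 0.14474882, -0.6074715 ,  0.24416872]), 'tool_rot': array([-9.20819146e-04,  9.93173304e-01,  1.16644503e-01,  4.48865856e-07]), 'contact_force': array([-0.58833139, -0.28154578, -0.85202144]), 'ft_torque': array([0.01951784, 0.04936999, 0.02113099]), 'grasp_force': 0.0, 'gripper_width': 0.9955987208950676}
```

View pics/top0.png

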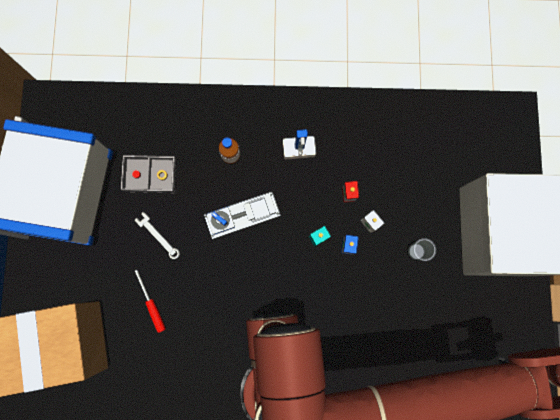

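View pics/scene0.png

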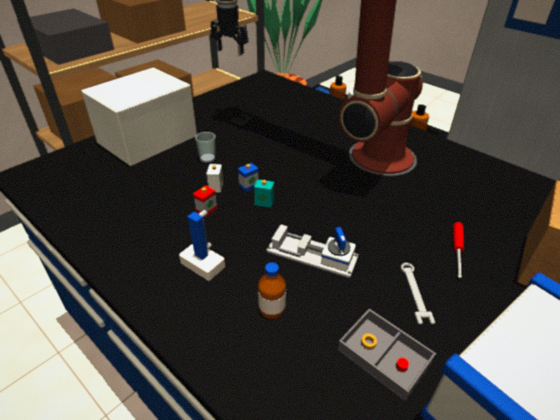

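Top view: the cells are turquoise (320,236), blue (351,244), white (373,221) and red (351,190). The blue one at (351,244) matches the description. The clamp runs from about (205,220) to (280,205), with its knob at (220,218). I'll confirm this in an enlarged crop.

```bash
python3 - <<'E'
from h import *
f=load('top'); im=f['pixels']
a=cv2.resize(im[185:245,200:285],None,fx=9,fy=9,interpolation=cv2.INTER_CUBIC)[:, :765]
b=cv2.resize(im[185:260,305:390],None,fx=9,fy=9,interpolation=cv2.INTER_CUBIC)
cv2.imwrite('pics/clamp.png',a); 
cv2.imwrite('pics/cells.png',cv2.resize(b,(680,600)))
for u,v in [(351,244),(351,190),(220,218),(262,207),(240,214)]: print(u,v,world(f,u,v).round(4))
P=cloud(f); hsv=cv2.cvtColor(im,cv2.COLOR_BGR2HSV)
v,u=np.mgrid[:420,:560]
m=(abs(u-351)<14)&(abs(v-244)<14)&(P[...,2]>.062)&(P[...,2]<.078)
q=P[m][:,:2].astype(np.float32); print('cell',cv2.minAreaRect(q*1000),P[m][:,2].mean())
m=(abs(u-243)<45)&(abs(v-215)<30)&(P[...,2]>.005)&(P[...,2]<.12)
q=P[m][:,:2].astype(np.float32); print('clamp',cv2.minAreaRect(q*1000))
m2=m&(P[...,2]>.08); q=P[m2][:,:2].astype(np.float32); print('knob',cv2.minAreaRect(q*1000),np.percentile(P[m2][:,2],[5,50,95]))
E
```

```text
351 244 [ 0.4428 -0.2094  0.0783]
351 190 [ 0.6067 -0.2105  0.0802]
220 218 [0.5118 0.1809 0.0994]
262 207 [0.5614 0.0594 0.01  ]
240 214 [0.5346 0.1266 0.0329]
cell ((443.3598327636719, -208.91404724121094), (36.75518035888672, 50.775306701660156), 81.20838928222656) 0.06967571093873388
clamp ((536.581298828125, 118.57626342773438), (185.12286376953125, 277.58111572265625), 0.9401168823242188)
knob ((511.6972351074219, 186.2230682373047), (49.80100631713867, 13.978797912597656), 53.617008209228516) [0.08837153 0.09810584 0.10325589]
```

View pics/clamp.png

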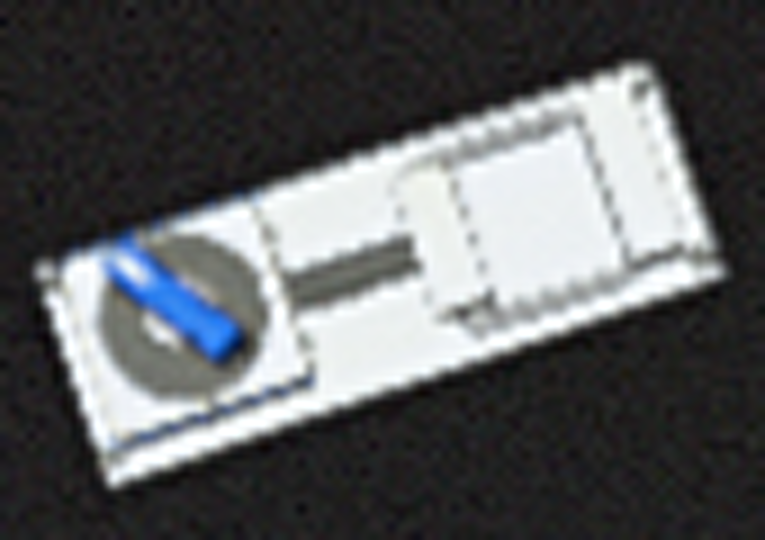

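View pics/cells.png

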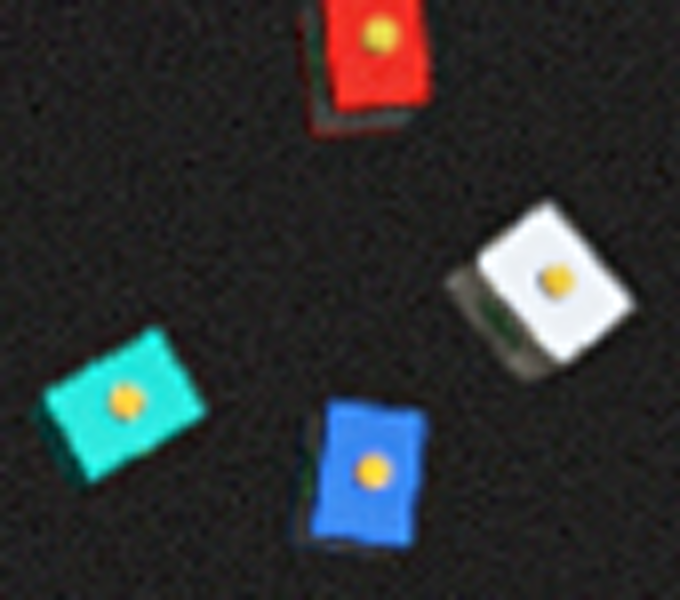

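Crop: the blue cell's cap is a true blue, at crop (370,472), clearly different from the turquoise (125,400) and white (555,280) cells. In the clamp crop, the knob bar runs from (120,250) to (230,350) with the stripe at its upper left. The plate corners are at (42,265), (110,488), (725,272) and (648,65). The moving jaw's face is at x≈470 and the fixed jaw's face at x≈605.

```bash
python3 - <<'E'
from h import *
f=load('top')
C=[(42,265),(110,488),(725,272),(648,65)]
p=np.array([world(f,200+a/9-.5,185+b/9-.5,.01)[:2] for a,b in C]); print(p.round(4))
for i in range(4): 
    d=p[(i+1)%4]-p[i]; print(np.linalg.norm(d).round(4),np.degrees(np.arctan2(d[1],d[0])).round(2))
P=cloud(f); v,u=np.mgrid[:420,:560]
g=cv2.cvtColor(f['pixels'],cv2.COLOR_BGR2GRAY)
m=(u>198)&(u<288)&(v>187)&(v<245)&(P[...,2]>.004)&(P[...,2]<.12)&(g>70)
q=P[m][:,:2].astype(np.float32)*1000; r=cv2.minAreaRect(q); print(r)
yaw=np.radians(r[2]) if r[1][0]>r[1][1] else np.radians(r[2]-90)
x=np.array([np.cos(yaw),np.sin(yaw)]); 
if x[1]>0:x=-x
y=np.array([-x[1],x[0]]); print('x',x,np.degrees(np.arctan2(x[1],x[0])))
cm=p.mean(0); o=cm+.0075*x; print('origin',o,'knob',o-.075*x,'nest',o+.057*x)
# profile of heights in clamp frame
L=(P[...,:2]-o); lx=L@x; ly=L@y
k=(abs(ly)<.018)&(u>190)&(u<290)&(v>180)&(v<250)
z=P[...,2]
for lo,hi,n in[(.034,.060,'jaws')]:
    s=k&(z>lo)&(z<hi)&(lx>-.03); print(n,np.sort((lx[s]*1000).round()))
s=(z>.015)&(z<.03)&(lx>.03)&(lx<.075)&(abs(ly)<.05); print('rails',np.sort((ly[s]*1000).round()))
s=(z>.034)&(z<.047)&(lx>.077)&(lx<.093)&(abs(ly)<.05); print('fixjaw y',(ly[s].min(),ly[s].max()))
E
```

```text
[[0.5363 0.2402]
 [0.4587 0.2139]
 [0.5378 0.0022]
 [0.611  0.0303]]
0.0819 -161.27
0.226 -69.52
0.0784 20.99
0.2228 109.6
((536.4906616210938, 122.52631378173828), (83.35820007324219, 227.1337432861328), 19.888891220092773)
x [ 0.34019724 -0.9403541 ] -70.11110877990723
origin [0.53851111 0.11458278] knob [0.51299632 0.18510934] nest [0.55790235 0.0609826 ]
jaws [-25. -21. -20. -16. -16. -14. -12.  -9.  -3.   5.   5.   5.   5.   6.
   6.   6.   6.   7.   7.   7.   8.   8.   8.   8.   9.   9.   9.   9.
  10.  10.  10.  10.  11.  11.  11.  11.  12.  12.  12.  12.  13.  13.
  13.  13.  14.  14.  14.  15.  15.  15.  15.  16.  16.  16.  16.  17.
  17.  17.  17.  17.  18.  18.  18.  19.  19.  19.  20.  20.  20.  20.
  21.  21.  21.  22.  22.  22.  22.  23.  23.  23.  23.  24.  24.  24.
  24.  73.  73.  73.  73.  74.  74.  74.  74.  75.  75.  75.  75.  76.
  76.  76.  77.  77.  77.  77.  77.  78.  78.  78.  78.  79.  79.  79.
  80.  80.  80.  80.  81.  81.  81.  81.  82.  82.  82.  83.  83.  84.
  84.  84.  84.  85.  85.  85.  85.  85.  85.  86.  86.  86.  87.  87.
  87.  88.  88.  88.  88.  89.  89.  89.  89.  90.  90.  90.  90.  91.
  91.  91.  91.  92.  92.  93.  93.]
rails [-37. -33. -33. -33. -33. -33. -33. -32. -32. -31. -31. -31. -30. -30.
 -30. -30. -30. -30. -29. -29. -29. -29. -28. -28. -27. -27. -21. -13.
  -6.   1.   2.   4.  11.  13.  13.  14.  23.  26.  26.  26.  26.  26.
  27.  27.  28.  28.  28.  28.  28.  29.  29.  29.  29.  30.  30.  31.
  31.  31.  31.  32.  32.  32.  32.  32.  37.  38.  38.]
fixjaw y (np.float64(-0.030051961775370555), np.float64(0.029149004966564578))
```

```bash
cat >> h.py <<'E'
def go(x,y,z,yaw,base=None):
    # base: commanded (pos,quat wxyz) ; prints tool-axis shift (cm) and rotvec for tool-down pose with tool x at yaw deg
    s=state(); p=np.array(s['tool_pos']); q=np.array(s['tool_rot']); A=R.from_quat(q[[1,2,3,0]])
    T=R.from_euler('z',yaw,degrees=True)*R.from_euler('x',180,degrees=True)
    print('t',s['time'],'pos',p.round(4),'yaw',np.degrees(np.arctan2(A.as_matrix()[1,0],A.as_matrix()[0,0])).round(2),'J6',round(float(s['joint_pos'][5]),3),'F',np.round(s['contact_force'],1),'M',np.round(s['ft_torque'],2),'grip',s['grasp_force'],s['gripper_width'])
    print('trans cm',(A.inv().apply(np.array([x,y,z])-p)*100).round(2),'rot',(A.inv()*T).as_rotvec().round(3))
E
python3 -c "
from h import *
go(.443,-.209,.16,81.2)"
```

```text
t 0.1 pos [ 0.1447 -0.6075  0.2442] yaw 13.4 J6 -0.119 F [-0.6 -0.3 -0.9] M [0.02 0.05 0.02] grip 0.0 0.9955987208950676
trans cm [ 38.24 -31.84   8.48] rot [-1.000e-03 -1.000e-03 -1.183e+00]
```

>>> {"method": "send_rows", "body": {"steps": [{"translation": [4, -3.2, 0.5], "delta_rot": [0, 0, -0.12], "jaw": 8.5}, {"translation": [8, -6.4, 1], "delta_rot": [0, 0, -0.24], "jaw": 8.5}, {"translation": [12, -9.6, 1.5], "delta_rot": [0, 0, -0.36], "jaw": 8.5}, {"translation": [16, -12.8, 2], "delta_rot": [0, 0, -0.48], "jaw": 8.5}, {"translation": [20, -16, 2.5], "delta_rot": [0, 0, -0.6], "jaw": 8.5}, {"translation": [24, -19.2, 3], "delta_rot": [0, 0, -0.72], "jaw": 8.5}, {"translation": [28, -22.4, 3.5], "delta_rot": [0, 0, -0.84], "jaw": 8.5}, {"translation": [28, -22.4, 3.5], "delta_rot": [0, 0, -0.9], "jaw": 8.5}]}}

```text
time: 0.9
tool_pos: [0.3669, -0.3211, 0.209]
tool_rot: [-0.001, 0.841, 0.541, 0.001]
contact_force: [0.3, -0.7, 0.4]
gripper_width: 0.995
grasp_force: 0.0
```

```bash
python3 -c "
from h import *
go(.443,-.209,.13,81.2)"
```

```text
t 0.9 pos [ 0.3669 -0.3211  0.209 ] yaw 65.45 J6 -0.444 F [ 0.3 -0.7  0.4] M [-0.03 -0.01  0.07] grip 0.0 0.9952345466318937
trans cm [13.34  2.27  7.93] rot [-0.001 -0.002 -0.275]
```

>>> {"method": "send_rows", "body": {"steps": [{"translation": [3, 0.5, 2], "delta_rot": [0, 0, -0.1], "jaw": 8.5}, {"translation": [6, 1, 4], "delta_rot": [0, 0, -0.2], "jaw": 8.5}, {"translation": [9, 1.5, 5.5], "delta_rot": [0, 0, -0.275], "jaw": 8.5}, {"translation": [12, 2, 7], "delta_rot": [0, 0, -0.275], "jaw": 8.5}, {"translation": [13.34, 2.27, 7.9], "delta_rot": [0, 0, -0.275], "jaw": 8.5}, {"translation": [13.34, 2.27, 7.9], "delta_rot": [0, 0, -0.275], "jaw": 8.5}, {"translation": [13.34, 2.27, 7.9], "delta_rot": [0, 0, -0.275], "jaw": 8.5}, {"translation": [13.34, 2.27, 7.9], "delta_rot": [0, 0, -0.275], "jaw": 8.5}]}}

```text
time: 1.7
tool_pos: [0.4424, -0.2152, 0.1323]
tool_rot: [0.001, 0.762, 0.647, 0.0]
contact_force: [0.8, -0.3, -0.2]
gripper_width: 0.996
grasp_force: 0.0
```

```bash
python3 -c "
from h import *
go(.4433,-.209,.045,81.2)"
```

```text
t 1.7 pos [ 0.4424 -0.2152  0.1323] yaw 80.64 J6 -0.441 F [ 0.8 -0.3 -0.2] M [-0.02 -0.01  0.  ] grip 0.0 0.996056381605133
trans cm [ 0.64 -0.02  8.73] rot [ 0.001  0.001 -0.01 ]
```

>>> {"method": "send_rows", "body": {"steps": [{"translation": [0.6, 0, 1], "delta_rot": [0, 0, -0.01], "jaw": 8.5}, {"translation": [0.6, 0, 2.5], "delta_rot": [0, 0, -0.01], "jaw": 8.5}, {"translation": [0.6, 0, 4], "delta_rot": [0, 0, -0.01], "jaw": 8.5}, {"translation": [0.6, 0, 5.5], "delta_rot": [0, 0, -0.01], "jaw": 8.5}, {"translation": [0.6, 0, 7], "delta_rot": [0, 0, -0.01], "jaw": 8.5}, {"translation": [0.6, 0, 8.2], "delta_rot": [0, 0, -0.01], "jaw": 8.5}, {"translation": [0.6, 0, 8.7], "delta_rot": [0, 0, -0.01], "jaw": 8.5}, {"translation": [0.6, 0, 8.7], "delta_rot": [0, 0, -0.01], "jaw": 8.5}]}}

```text
time: 2.5
tool_pos: [0.4425, -0.2076, 0.043]
tool_rot: [-0.001, 0.759, 0.651, -0.0]
contact_force: [0.0, -0.4, 0.4]
gripper_width: 0.994
grasp_force: 0.0
```

```bash
python3 -c "
from h import *
go(.4433,-.209,.045,81.2)"
```

```text
t 2.5 pos [ 0.4425 -0.2076  0.043 ] yaw 81.28 J6 -0.439 F [ 0.  -0.4  0.4] M [ 0.01 -0.    0.02] grip 0.0 0.99409440105106
trans cm [-0.13  0.1  -0.21] rot [-0.002 -0.001  0.001]
```

>>> {"method": "send_rows", "body": {"steps": [{"translation": [-0.1, 0.1, -0.2], "delta_rot": [0, 0, 0], "jaw": 7}, {"translation": [-0.1, 0.1, -0.2], "delta_rot": [0, 0, 0], "jaw": 6}, {"translation": [-0.1, 0.1, -0.2], "delta_rot": [0, 0, 0], "jaw": 5}, {"translation": [-0.1, 0.1, -0.2], "delta_rot": [0, 0, 0], "jaw": 4.8}, {"translation": [-0.1, 0.1, -0.2], "delta_rot": [0, 0, 0], "jaw": 4.8}, {"translation": [-0.1, 0.1, -0.2], "delta_rot": [0, 0, 0], "jaw": 4.8}, {"translation": [-0.1, 0.1, -0.2], "delta_rot": [0, 0, 0], "jaw": 4.8}, {"translation": [-0.1, 0.1, -0.2], "delta_rot": [0, 0, 0], "jaw": 4.8}]}}

```text
time: 3.3
tool_pos: [0.4452, -0.2098, 0.0476]
tool_rot: [0.001, 0.759, 0.651, 0.0]
contact_force: [0.3, 0.1, 6.4]
gripper_width: 0.578
grasp_force: 62.6
```

```bash
python3 -c "
from h import *
go(.4433,-.209,.135,81.2)"
```

```text
t 3.3 pos [ 0.4452 -0.2098  0.0476] yaw 81.29 J6 -0.44 F [0.3 0.1 6.4] M [ 0.02 -0.02 -0.02] grip 62.565468549728394 0.5776310578470493
trans cm [ 0.04 -0.17 -8.74] rot [0.002 0.001 0.002]
```

>>> {"method": "send_rows", "body": {"steps": [{"translation": [0, 0, 0], "delta_rot": [0, 0, 0], "jaw": 4.91}, {"translation": [0, 0, 0], "delta_rot": [0, 0, 0], "jaw": 4.91}, {"translation": [0, 0, 0], "delta_rot": [0, 0, 0], "jaw": 4.91}, {"translation": [0, 0, 0], "delta_rot": [0, 0, 0], "jaw": 4.91}, {"translation": [0, 0, 0], "delta_rot": [0, 0, 0], "jaw": 4.91}, {"translation": [0, 0, 0], "delta_rot": [0, 0, 0], "jaw": 4.91}, {"translation": [0, 0, 0], "delta_rot": [0, 0, 0], "jaw": 4.91}, {"translation": [0, 0, 0], "delta_rot": [0, 0, 0], "jaw": 4.91}]}}

```text
time: 4.1
tool_pos: [0.4451, -0.2098, 0.0476]
tool_rot: [0.001, 0.759, 0.651, 0.0]
contact_force: [1.0, -0.4, 6.2]
gripper_width: 0.577
grasp_force: 61.4
```

>>> {"method": "send_rows", "body": {"steps": [{"translation": [0, 0, 0], "delta_rot": [0, 0, 0], "jaw": 4.96}, {"translation": [0, 0, 0], "delta_rot": [0, 0, 0], "jaw": 4.96}, {"translation": [0, 0, 0], "delta_rot": [0, 0, 0], "jaw": 4.96}, {"translation": [0, 0, 0], "delta_rot": [0, 0, 0], "jaw": 4.96}, {"translation": [0, 0, 0], "delta_rot": [0, 0, 0], "jaw": 4.96}, {"translation": [0, 0, 0], "delta_rot": [0, 0, 0], "jaw": 4.96}, {"translation": [0, 0, 0], "delta_rot": [0, 0, 0], "jaw": 4.96}, {"translation": [0, 0, 0], "delta_rot": [0, 0, 0], "jaw": 4.96}]}}

```text
time: 4.9
tool_pos: [0.4452, -0.2098, 0.0475]
tool_rot: [0.001, 0.759, 0.651, 0.0]
contact_force: [2.1, -0.3, 5.0]
gripper_width: 0.581
grasp_force: 27.7
```

>>> {"method": "send_rows", "body": {"steps": [{"translation": [0, 0, 0], "delta_rot": [0, 0, 0], "jaw": 4.8}, {"translation": [0, 0, 0], "delta_rot": [0, 0, 0], "jaw": 4.8}, {"translation": [0, 0, -1.5], "delta_rot": [0, 0, 0], "jaw": 4.8}, {"translation": [0, 0, -4], "delta_rot": [0, 0, 0], "jaw": 4.8}, {"translation": [0, 0, -7], "delta_rot": [0, 0, 0], "jaw": 4.8}, {"translation": [0, 0, -10], "delta_rot": [0, 0, 0], "jaw": 4.8}, {"translation": [0, 0, -12], "delta_rot": [0, 0, 0], "jaw": 4.8}, {"translation": [0, 0, -12], "delta_rot": [0, 0, 0], "jaw": 4.8}]}}

```text
time: 5.7
tool_pos: [0.4449, -0.2097, 0.1682]
tool_rot: [0.002, 0.759, 0.651, 0.0]
contact_force: [0.4, -0.3, -4.1]
gripper_width: 0.577
grasp_force: 63.8
```

```bash
python3 -c "
from h import *
go(.5554,.068,.165,110.1)"
```

```text
t 5.7 pos [ 0.4449 -0.2097  0.1682] yaw 81.29 J6 -0.44 F [ 0.4 -0.3 -4.1] M [-0.04 -0.01  0.04] grip 63.82121801376343 0.577092340978862
trans cm [29.12  6.71  0.3 ] rot [ 0.003  0.003 -0.503]
```

>>> {"method": "send_rows", "body": {"steps": [{"translation": [4, 0.9, 0], "delta_rot": [0, 0, -0.07], "jaw": 4.8}, {"translation": [8, 1.8, 0], "delta_rot": [0, 0, -0.14], "jaw": 4.8}, {"translation": [12, 2.7, 0], "delta_rot": [0, 0, -0.21], "jaw": 4.8}, {"translation": [16, 3.6, 0], "delta_rot": [0, 0, -0.28], "jaw": 4.8}, {"translation": [20, 4.6, 0], "delta_rot": [0, 0, -0.35], "jaw": 4.8}, {"translation": [24, 5.5, 0], "delta_rot": [0, 0, -0.42], "jaw": 4.8}, {"translation": [27, 6.2, 0.2], "delta_rot": [0, 0, -0.48], "jaw": 4.8}, {"translation": [29.1, 6.7, 0.3], "delta_rot": [0.003, 0.003, -0.503], "jaw": 4.8}]}}

```text
time: 6.5
tool_pos: [0.5527, 0.0706, 0.1595]
tool_rot: [-0.005, 0.571, 0.821, -0.001]
contact_force: [-0.1, -0.3, -4.8]
gripper_width: 0.576
grasp_force: 63.5
```

>>> {"method": "send_rows", "body": {"steps": [{"translation": [0, 0, 0], "delta_rot": [0, 0, 0], "jaw": 4.8}, {"translation": [0, 0, 1], "delta_rot": [0, 0, 0], "jaw": 4.8}, {"translation": [0, 0, 2], "delta_rot": [0, 0, 0], "jaw": 4.8}, {"translation": [0, 0, 3], "delta_rot": [0, 0, 0], "jaw": 4.8}, {"translation": [0, 0, 4], "delta_rot": [0, 0, 0], "jaw": 4.8}, {"translation": [0, 0, 4.5], "delta_rot": [0, 0, 0], "jaw": 4.8}, {"translation": [0, 0, 4.5], "delta_rot": [0, 0, 0], "jaw": 4.8}, {"translation": [0, 0, 4.5], "delta_rot": [0, 0, 0], "jaw": 4.8}]}}

```text
time: 7.3
tool_pos: [0.5544, 0.0683, 0.1185]
tool_rot: [-0.002, 0.573, 0.82, 0.0]
contact_force: [0.1, -1.1, -3.3]
gripper_width: 0.576
grasp_force: 63.9
```

```bash
python3 - <<'E'
from h import *
go(.5554,.068,.06,110)
f=snap('scene'); im=f['pixels'][170:285,235:375]
cv2.imwrite('pics/s1.png',cv2.resize(im,None,fx=5,fy=5,interpolation=cv2.INTER_CUBIC))
# arm-vs-camera bias: brass/blue faces of the held cell in clamp frame
P=cloud(f); x=np.array([np.cos(np.radians(-70)),np.sin(np.radians(-70))]); y=np.array([-x[1],x[0]])
o=np.array([.5554,.068]); L=P[...,:2]-o; lx=L@x; ly=L@y; z=P[...,2]
v,u=np.mgrid[:420,:560]
s=(abs(lx)<.04)&(abs(ly)<.06)&(z>.07)&(z<.1)
for n,a in(('lx',lx),('ly',ly)):
    h,e=np.histogram(a[s]*1000,np.arange(-40,41,2)); print(n,[(int(b),int(c)) for b,c in zip(e,h) if c])
E
```

```text
t 7.3 pos [0.5544 0.0683 0.1185] yaw 110.1 J6 -0.363 F [ 0.1 -1.1 -3.3] M [0.07 0.03 0.02] grip 63.911147117614746 0.5764288416021369
trans cm [-0.08  0.09  5.85] rot [-0.002 -0.003  0.002]
lx [(-20, 47), (-18, 9), (-16, 9), (-14, 7), (-12, 8), (-10, 2), (-8, 8), (-6, 6), (-4, 5), (-2, 7), (0, 5), (2, 8), (4, 8), (6, 7), (8, 3), (10, 9), (12, 6), (14, 4), (16, 7)]
ly [(-24, 1), (-18, 1), (-16, 4), (-14, 2), (-12, 1), (-10, 2), (-8, 5), (-6, 1), (-4, 1), (-2, 3), (0, 2), (2, 1), (4, 1), (6, 2), (8, 3), (10, 1), (12, 4), (14, 2), (16, 1), (18, 2), (20, 3), (22, 7), (24, 43), (26, 58), (28, 14)]
```

View pics/s1.png

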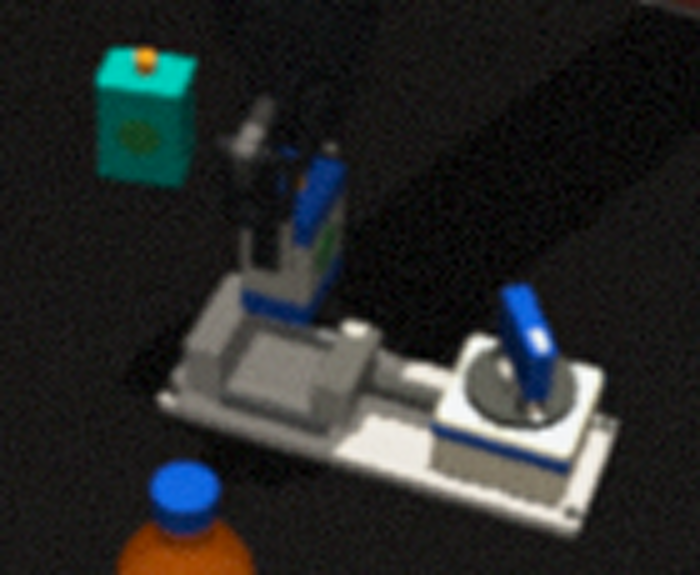

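Scene crop: the cell hangs upright over the nest with its bottom edge at about (285,310). The jaws are at (215,350) and (345,375), and the knob bar is at (530,340) with its stripe near (538,340). The scene camera puts the cell's +y face about 2 mm off the arm's value, so I'll compare it directly with the clamp's +y faces in the same image.

```bash
python3 - <<'E'
from h import *
f=load('scene'); P=cloud(f); x=np.array([np.cos(np.radians(-70)),np.sin(np.radians(-70))]); y=np.array([-x[1],x[0]])
o=np.array([.5554,.068])-.051*x; L=P[...,:2]-o; lx=L@x; ly=L@y; z=P[...,2]
def h(n,a,s,lo,hi):
    q,e=np.histogram(a[s]*1000,np.arange(lo,hi,1)); print(n,[(int(b),int(c)) for b,c in zip(e,q) if c])
h('cell +y face',ly,(z>.08)&(z<.145)&(lx>.033)&(lx<.07)&(abs(ly)<.06),15,40)
h('fixed jaw +y',ly,(z>.014)&(z<.042)&(lx>.077)&(lx<.094)&(abs(ly)<.06),20,40)
h('plate +y',ly,(z>.002)&(z<.009)&(lx>-.1)&(lx<.1)&(abs(ly)<.06),30,50)
h('moving jaw -x..',lx,(z>.022)&(z<.037)&(ly<.03)&(ly>-.03)&(lx>-.01)&(lx<.05),-10,50)
h('cell -x',lx,(z>.08)&(z<.145)&(abs(ly)<.02)&(abs(lx-.05)<.03),20,80)
h('fixed top x',lx,(z>.042)&(z<.05)&(abs(ly)<.03)&(abs(lx-.085)<.03),60,110)
h('fixed top y',ly,(z>.042)&(z<.05)&(abs(ly)<.05)&(abs(lx-.085)<.009),-45,45)
s=(z>.02)&(z<.042)&(lx>.077)&(lx<.094)&(ly>.02)&(ly<.04); print(np.polyfit(lx[s],ly[s],1))
for lo in(.11,.12,.13,.09,.08,.07): 
    s=(z>lo)&(z<lo+.01)&(lx>.033)&(lx<.07)&(ly>.015)&(ly<.04); print(lo,np.median(ly[s]),s.sum())
E
```

```text
cell +y face [(15, 1), (16, 2), (17, 2), (20, 2), (21, 1), (22, 3), (23, 3), (24, 16), (25, 36), (26, 35), (27, 32), (28, 15), (29, 5), (30, 2), (31, 6), (32, 8), (33, 12), (34, 2), (35, 3), (36, 2), (37, 3), (38, 9)]
fixed jaw +y [(29, 1), (31, 1), (32, 5), (33, 15), (34, 13), (35, 7), (36, 4), (37, 4)]
plate +y [(30, 2), (31, 3), (32, 2), (33, 2), (34, 9), (35, 3), (36, 4), (37, 11), (38, 4), (39, 8), (40, 7), (41, 14), (42, 17), (43, 40), (44, 37), (45, 35), (46, 8), (47, 3)]
moving jaw -x.. [(-10, 3), (-9, 1), (-8, 3), (-7, 2), (-6, 2), (-5, 1), (-4, 3), (-3, 3), (-2, 2), (0, 2), (1, 3), (2, 1), (3, 5), (6, 16), (7, 8), (10, 1), (11, 1), (12, 3), (13, 3), (15, 1), (16, 1), (18, 1), (19, 2), (21, 3), (24, 2), (32, 1), (47, 1)]
cell -x [(31, 32), (32, 59), (33, 7), (34, 7), (35, 5), (36, 2), (37, 3), (38, 4), (39, 5), (40, 6), (41, 1), (42, 4), (43, 5), (44, 5), (45, 3), (46, 1), (55, 2), (60, 1)]
fixed top x [(74, 2), (75, 1), (76, 3), (77, 6), (78, 1), (79, 2), (80, 3), (81, 2), (82, 9), (83, 2), (84, 4), (85, 5), (86, 5), (87, 5), (88, 5), (89, 4), (90, 7), (91, 5), (92, 3), (93, 7), (94, 5)]
fixed top y [(-22, 1), (-21, 1), (-18, 2), (-17, 2), (-15, 1), (-13, 1), (-12, 1), (-10, 2), (-9, 1), (-8, 1), (-6, 2), (-4, 4), (-2, 2), (-1, 2), (0, 1), (1, 4), (3, 1), (4, 1), (6, 1), (7, 3), (8, 2), (9, 3), (10, 1), (11, 3), (12, 1), (13, 2), (14, 5), (15, 4), (17, 2), (18, 1), (19, 3), (20, 1), (21, 1), (22, 3), (23, 2), (25, 1), (26, 2), (27, 4), (28, 1), (29, 2), (30, 4), (31, 3), (33, 1), (34, 2), (35, 1), (36, 3)]
[0.04623131 0.03042536]
0.11 0.033084945793623546 25
0.12 0.03187513434177269 35
0.13 0.030537677403137065 28
0.09 0.026672929444602988 43
0.08 0.026418765737485427 41
0.07 0.026338535906217566 31
```

>>> {"method": "send_rows", "body": {"steps": [{"translation": [0.03, 0.23, 0.5], "delta_rot": [0, 0, 0], "jaw": 4.8}, {"translation": [0.03, 0.23, 1.5], "delta_rot": [0, 0, 0], "jaw": 4.8}, {"translation": [0.03, 0.23, 2.5], "delta_rot": [0, 0, 0], "jaw": 4.8}, {"translation": [0.03, 0.23, 3.5], "delta_rot": [0, 0, 0], "jaw": 4.8}, {"translation": [0.03, 0.23, 4], "delta_rot": [0, 0, 0], "jaw": 4.8}, {"translation": [0.03, 0.23, 4], "delta_rot": [0, 0, 0], "jaw": 4.8}, {"translation": [0.03, 0.23, 4], "delta_rot": [0, 0, 0], "jaw": 4.8}, {"translation": [0.03, 0.23, 4], "delta_rot": [0, 0, 0], "jaw": 4.8}]}}

```text
time: 8.15
tool_pos: [0.5567, 0.0696, 0.0789]
tool_rot: [-0.002, 0.573, 0.82, 0.0]
contact_force: [-0.0, -0.6, -4.6]
gripper_width: 0.58
grasp_force: 63.9
```

```bash
python3 -c "
from h import *
go(.5568,.0685,.06,110)
f=snap('scene');im=f['pixels'][190:270,260:345]
cv2.imwrite('pics/s2.png',cv2.resize(im,None,fx=7,fy=7,interpolation=cv2.INTER_CUBIC))"
```

```text
t 8.15 pos [0.5567 0.0696 0.0789] yaw 110.11 J6 -0.362 F [-0.  -0.6 -4.6] M [-0.05 -0.02  0.04] grip 63.91171932220459 0.5795945655028121
trans cm [-0.12 -0.03  1.89] rot [-0.001 -0.003  0.002]
```

View pics/s2.png

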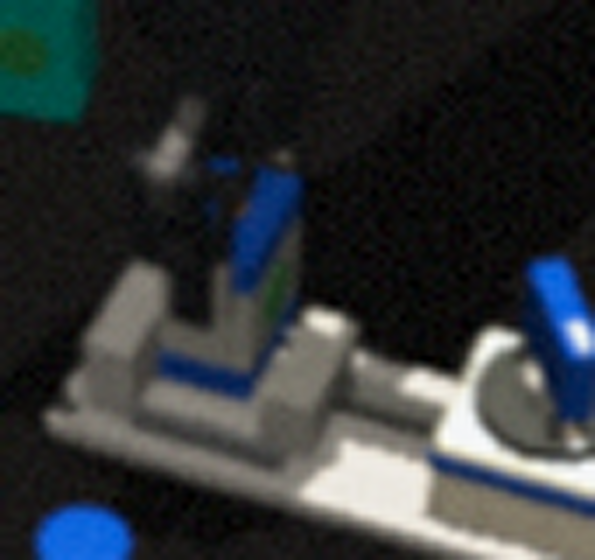

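The cell (bottom edge near (205,380)) hangs between the jaws and inside the rail at (205,415), so I'll lower it slowly.

>>> {"method": "send_rows", "body": {"steps": [{"translation": [0, 0, 0.3], "delta_rot": [0, 0, 0], "jaw": 4.8}, {"translation": [0, 0, 0.6], "delta_rot": [0, 0, 0], "jaw": 4.8}, {"translation": [0, 0, 0.9], "delta_rot": [0, 0, 0], "jaw": 4.8}, {"translation": [0, 0, 1.2], "delta_rot": [0, 0, 0], "jaw": 4.8}, {"translation": [0, 0, 1.4], "delta_rot": [0, 0, 0], "jaw": 4.8}, {"translation": [0, 0, 1.5], "delta_rot": [0, 0, 0], "jaw": 4.8}, {"translation": [0, 0, 1.6], "delta_rot": [0, 0, 0], "jaw": 4.8}, {"translation": [0, 0, 1.6], "delta_rot": [0, 0, 0], "jaw": 4.8}]}}

```text
time: 9.0
tool_pos: [0.5561, 0.0697, 0.0622]
tool_rot: [-0.002, 0.573, 0.82, 0.0]
contact_force: [0.3, 0.5, -4.0]
gripper_width: 0.578
grasp_force: 63.9
```

Past the rail tops with no contact.

>>> {"method": "send_rows", "body": {"steps": [{"translation": [0, 0, 0.08], "delta_rot": [0, 0, 0], "jaw": 4.8}, {"translation": [0, 0, 0.16], "delta_rot": [0, 0, 0], "jaw": 4.8}, {"translation": [0, 0, 0.24], "delta_rot": [0, 0, 0], "jaw": 4.8}, {"translation": [0, 0, 0.32], "delta_rot": [0, 0, 0], "jaw": 4.8}, {"translation": [0, 0, 0.4], "delta_rot": [0, 0, 0], "jaw": 4.8}, {"translation": [0, 0, 0.43], "delta_rot": [0, 0, 0], "jaw": 4.8}, {"translation": [0, 0, 0.43], "delta_rot": [0, 0, 0], "jaw": 4.8}, {"translation": [0, 0, 0.43], "delta_rot": [0, 0, 0], "jaw": 4.8}]}}

```text
time: 9.8
tool_pos: [0.5561, 0.0697, 0.058]
tool_rot: [-0.002, 0.573, 0.82, 0.0]
contact_force: [-0.1, -0.1, -4.4]
gripper_width: 0.578
grasp_force: 63.9
```

>>> {"method": "send_rows", "body": {"steps": [{"translation": [0, 0, 0.03], "delta_rot": [0, 0, 0], "jaw": 4.8}, {"translation": [0, 0, 0.06], "delta_rot": [0, 0, 0], "jaw": 4.8}, {"translation": [0, 0, 0.09], "delta_rot": [0, 0, 0], "jaw": 4.8}, {"translation": [0, 0, 0.1], "delta_rot": [0, 0, 0], "jaw": 4.8}, {"translation": [0, 0, 0.1], "delta_rot": [0, 0, 0], "jaw": 4.8}, {"translation": [0, 0, 0.1], "delta_rot": [0, 0, 0], "jaw": 4.8}, {"translation": [0, 0, 0.1], "delta_rot": [0, 0, 0], "jaw": 4.8}, {"translation": [0, 0, 0.1], "delta_rot": [0, 0, 0], "jaw": 4.8}]}}

```text
time: 10.6
tool_pos: [0.5562, 0.0697, 0.0577]
tool_rot: [-0.002, 0.573, 0.82, 0.0]
contact_force: [-4.5, -0.1, 6.5]
gripper_width: 0.575
grasp_force: 64.8
```

>>> {"method": "send_rows", "body": {"steps": [{"translation": [0, 0, 0.05], "delta_rot": [0, 0, 0], "jaw": 4.95}, {"translation": [0, 0, 0.05], "delta_rot": [0, 0, 0], "jaw": 5.1}, {"translation": [0, 0, 0.05], "delta_rot": [0, 0, 0], "jaw": 5.4}, {"translation": [0, 0, 0.05], "delta_rot": [0, 0, 0], "jaw": 6}, {"translation": [0, 0, 0.05], "delta_rot": [0, 0, 0], "jaw": 6.5}, {"translation": [0, 0, 0], "delta_rot": [0, 0, 0], "jaw": 7}, {"translation": [0, 0, 0], "delta_rot": [0, 0, 0], "jaw": 7}, {"translation": [0, 0, 0], "delta_rot": [0, 0, 0], "jaw": 7}]}}

```text
time: 11.4
tool_pos: [0.5562, 0.0697, 0.057]
tool_rot: [-0.002, 0.573, 0.82, 0.0]
contact_force: [-1.1, 0.9, 0.1]
gripper_width: 0.819
grasp_force: 0.0
```

>>> {"method": "send_rows", "body": {"steps": [{"translation": [0, 0, -1], "delta_rot": [0, 0, 0], "jaw": 7}, {"translation": [0, 0, -3], "delta_rot": [0, 0, 0], "jaw": 7}, {"translation": [0, 0, -5], "delta_rot": [0, 0, 0], "jaw": 7}, {"translation": [0, 0, -7], "delta_rot": [0, 0, 0], "jaw": 7}, {"translation": [0, 0, -9], "delta_rot": [0, 0, 0], "jaw": 7}, {"translation": [0, 0, -10], "delta_rot": [0, 0, 0], "jaw": 7}, {"translation": [0, 0, -10], "delta_rot": [0, 0, 0], "jaw": 7}, {"translation": [0, 0, -10], "delta_rot": [0, 0, 0], "jaw": 7}]}}

```text
time: 12.2
tool_pos: [0.5562, 0.0694, 0.1566]
tool_rot: [-0.002, 0.573, 0.82, 0.0]
contact_force: [0.3, -0.1, 0.4]
gripper_width: 0.82
grasp_force: 0.0
```

```bash
python3 - <<'E'
from h import *
go(.514,.1868,.15,233.6)
f=snap('scene'); P=cloud(f); z=P[...,2]; v,u=np.mgrid[:420,:560]
hsv=cv2.cvtColor(f['pixels'],cv2.COLOR_BGR2HSV)
m=(u>320)&(u<360)&(v>215)&(v<265)&(z>.062)&(z<.102)&(abs(P[...,0]-.512)<.04)&(abs(P[...,1]-.186)<.04)
q=P[m][:,:2].astype(np.float32)*1000; print('knob scene',cv2.minAreaRect(q),q.mean(0),m.sum(),np.percentile(z[m],[5,95]))
m=(z>.045)&(z<.056)&(abs(P[...,0]-.512)<.06)&(abs(P[...,1]-.186)<.06)
q=P[m][:,:2].astype(np.float32)*1000; print('housing',cv2.minAreaRect(q),m.sum())
E
```

```text
t 12.2 pos [0.5562 0.0694 0.1566] yaw 110.11 J6 -0.361 F [ 0.3 -0.1  0.4] M [-0.05  0.02  0.  ] grip 0.0 0.820089863679308
trans cm [12.47  0.08  0.71] rot [ 0.003 -0.005 -2.155]
knob scene ((520.48095703125, 187.98365783691406), (49.538578033447266, 17.977203369140625), 52.18777847290039) [523.5773  190.97432] 200 [0.06664365 0.10072915]
housing ((518.5074462890625, 188.91233825683594), (66.47167205810547, 69.9239730834961), 18.75224494934082) 276
```

>>> {"method": "send_rows", "body": {"steps": [{"translation": [2, 0, 0], "delta_rot": [0, 0, -0.14], "jaw": 5}, {"translation": [4, 0, 0], "delta_rot": [0, 0, -0.28], "jaw": 5}, {"translation": [6, 0, 0], "delta_rot": [0, 0, -0.42], "jaw": 5}, {"translation": [8, 0, 0], "delta_rot": [0, 0, -0.56], "jaw": 5}, {"translation": [10, 0, 0], "delta_rot": [0, 0, -0.7], "jaw": 5}, {"translation": [11, 0, 0], "delta_rot": [0, 0, -0.84], "jaw": 5}, {"translation": [12, 0, 0], "delta_rot": [0, 0, -0.98], "jaw": 5}, {"translation": [12.4, 0, 0], "delta_rot": [0, 0, -1.12], "jaw": 5}]}}

```text
time: 13.05
tool_pos: [0.5125, 0.1865, 0.1557]
tool_rot: [-0.003, 0.046, 0.999, 0.001]
contact_force: [0.0, -0.6, -0.7]
gripper_width: 0.584
grasp_force: 0.0
```

```bash
python3 -c "
from h import *
go(.5147,.1873,.14,233)"
```

```text
t 13.05 pos [0.5125 0.1865 0.1557] yaw 174.67 J6 -1.268 F [ 0.  -0.6 -0.7] M [-0.03  0.    0.03] grip 0.0 0.5837357396773697
trans cm [-0.22  0.1   1.56] rot [ 0.005 -0.005 -1.018]
```

>>> {"method": "send_rows", "body": {"steps": [{"translation": [-0.2, 0.1, 0], "delta_rot": [0, 0, -0.14], "jaw": 5}, {"translation": [-0.2, 0.1, 0], "delta_rot": [0, 0, -0.28], "jaw": 5}, {"translation": [-0.2, 0.1, 0], "delta_rot": [0, 0, -0.42], "jaw": 5}, {"translation": [-0.2, 0.1, 0], "delta_rot": [0, 0, -0.56], "jaw": 5}, {"translation": [-0.2, 0.1, 0], "delta_rot": [0, 0, -0.7], "jaw": 5}, {"translation": [-0.2, 0.1, 0.5], "delta_rot": [0, 0, -0.84], "jaw": 5}, {"translation": [-0.2, 0.1, 1], "delta_rot": [0, 0, -0.95], "jaw": 5}, {"translation": [-0.2, 0.1, 1.5], "delta_rot": [0.005, -0.005, -1.01], "jaw": 5}]}}

```text
time: 13.85
tool_pos: [0.515, 0.1864, 0.1406]
tool_rot: [0.0, -0.441, 0.898, -0.0]
contact_force: [-0.4, -0.8, -0.3]
gripper_width: 0.588
grasp_force: 0.0
```

```bash
python3 -c "
from h import *
go(.5147,.1873,.08,233)"
```

```text
t 13.85 pos [0.515  0.1864 0.1406] yaw -127.67 J6 -2.272 F [-0.4 -0.8 -0.3] M [-0.04 -0.01 -0.08] grip 0.0 0.5880398352463372
trans cm [-0.05  0.08  6.06] rot [-0.001 -0.    -0.012]
```

>>> {"method": "send_rows", "body": {"steps": [{"translation": [0, 0.08, 1], "delta_rot": [0, 0, -0.01], "jaw": 5}, {"translation": [0, 0.08, 2], "delta_rot": [0, 0, -0.01], "jaw": 5}, {"translation": [0, 0.08, 3], "delta_rot": [0, 0, -0.01], "jaw": 5}, {"translation": [0, 0.08, 4], "delta_rot": [0, 0, -0.01], "jaw": 5}, {"translation": [0, 0.08, 5], "delta_rot": [0, 0, -0.01], "jaw": 4.5}, {"translation": [0, 0.08, 5.7], "delta_rot": [0, 0, -0.01], "jaw": 4}, {"translation": [0, 0.08, 6], "delta_rot": [0, 0, -0.01], "jaw": 3.5}, {"translation": [0, 0.08, 6], "delta_rot": [0, 0, -0.01], "jaw": 3}]}}

```text
time: 14.65
tool_pos: [0.5151, 0.1871, 0.0819]
tool_rot: [0.001, -0.444, 0.896, -0.0]
contact_force: [-0.5, -0.1, 0.7]
gripper_width: 0.348
grasp_force: 0.0
```

>>> {"method": "send_rows", "body": {"steps": [{"translation": [0, 0, 0], "delta_rot": [0, 0, 0], "jaw": 2.6}, {"translation": [0, 0, 0], "delta_rot": [0, 0, 0], "jaw": 2.2}, {"translation": [0, 0, 0], "delta_rot": [0, 0, 0], "jaw": 1.9}, {"translation": [0, 0, 0], "delta_rot": [0, 0, 0], "jaw": 1.7}, {"translation": [0, 0, 0], "delta_rot": [0, 0, 0], "jaw": 1.55}, {"translation": [0, 0, 0], "delta_rot": [0, 0, 0], "jaw": 1.45}, {"translation": [0, 0, 0], "delta_rot": [0, 0, 0], "jaw": 1.4}, {"translation": [0, 0, 0], "delta_rot": [0, 0, 0], "jaw": 1.4}]}}

```text
time: 15.45
tool_pos: [0.5146, 0.1881, 0.0827]
tool_rot: [0.001, -0.444, 0.896, 0.001]
contact_force: [-5.1, 4.4, 3.7]
gripper_width: 0.164
grasp_force: 3.5
```

```bash
python3 -c "
from h import *
go(.5147,.1873,.08,233)"
```

```text
t 15.45 pos [0.5146 0.1881 0.0827] yaw -127.27 J6 -2.278 F [-5.1  4.4  3.7] M [0.63 0.82 0.12] grip 3.5380045417696238 0.16356596274643245
trans cm [ 0.06 -0.06  0.27] rot [ 0.     0.002 -0.005]
```

>>> {"method": "send_rows", "body": {"steps": [{"translation": [0, 0.06, 0.1], "delta_rot": [0, 0, 0], "jaw": 1.4}, {"translation": [0, 0.12, 0.2], "delta_rot": [0, 0, 0], "jaw": 1.4}, {"translation": [0, 0.12, 0.2], "delta_rot": [0, 0, 0], "jaw": 1.38}, {"translation": [0, 0.12, 0.2], "delta_rot": [0, 0, 0], "jaw": 1.36}, {"translation": [0, 0.12, 0.2], "delta_rot": [0, 0, 0], "jaw": 1.35}, {"translation": [0, 0.12, 0.2], "delta_rot": [0, 0, 0], "jaw": 1.35}, {"translation": [0, 0.12, 0.2], "delta_rot": [0, 0, 0], "jaw": 1.35}, {"translation": [0, 0.12, 0.2], "delta_rot": [0, 0, 0], "jaw": 1.35}]}}

```text
time: 16.25
tool_pos: [0.5145, 0.1883, 0.0817]
tool_rot: [0.001, -0.444, 0.896, -0.0]
contact_force: [-5.6, 1.3, 8.7]
gripper_width: 0.164
grasp_force: 17.2
```

```bash
python3 -c "
from h import *
go(.5147,.1873,.08,233)"
```

```text
t 16.25 pos [0.5145 0.1883 0.0817] yaw -127.24 J6 -2.277 F [-5.6  1.3  8.7] M [0.32 0.96 0.19] grip 17.24897929278086 0.1635795855672174
trans cm [ 0.07 -0.07  0.17] rot [-0.002  0.002 -0.004]
```

>>> {"method": "send_rows", "body": {"steps": [{"translation": [0, 0.06, -0.05], "delta_rot": [0, 0, 0], "jaw": 1.28}, {"translation": [0, 0.06, -0.05], "delta_rot": [0, 0, 0], "jaw": 1.28}, {"translation": [0, 0.06, -0.05], "delta_rot": [0, 0, 0], "jaw": 1.28}, {"translation": [0, 0.06, -0.05], "delta_rot": [0, 0, 0], "jaw": 1.28}, {"translation": [0, 0.06, -0.05], "delta_rot": [0, 0, 0.05], "jaw": 1.28}, {"translation": [0, 0.06, -0.05], "delta_rot": [0, 0, 0.1], "jaw": 1.28}, {"translation": [0, 0.06, -0.05], "delta_rot": [0, 0, 0.15], "jaw": 1.28}, {"translation": [0, 0.06, -0.05], "delta_rot": [0, 0, 0.2], "jaw": 1.28}]}}

```text
time: 17.05
tool_pos: [0.5146, 0.1882, 0.0819]
tool_rot: [0.002, -0.352, 0.936, -0.001]
contact_force: [-2.0, -0.4, 5.6]
gripper_width: 0.155
grasp_force: 36.2
```

```bash
python3 -c "
from h import *
go(.5145,.1883,.081,180)"
```

```text
t 17.05 pos [0.5146 0.1882 0.0819] yaw -138.82 J6 -2.074 F [-2.  -0.4  5.6] M [0.   0.38 0.25] grip 36.20888894485688 0.15468249735235112
trans cm [0.   0.02 0.09] rot [-0.002  0.004  0.719]
```

>>> {"method": "send_rows", "body": {"steps": [{"translation": [0, 0, 0], "delta_rot": [0, 0, 0.1], "jaw": 1.28}, {"translation": [0, 0, 0], "delta_rot": [0, 0, 0.2], "jaw": 1.28}, {"translation": [0, 0, 0], "delta_rot": [0, 0, 0.3], "jaw": 1.28}, {"translation": [0, 0, 0], "delta_rot": [0, 0, 0.4], "jaw": 1.28}, {"translation": [0, 0, 0], "delta_rot": [0, 0, 0.5], "jaw": 1.28}, {"translation": [0, 0, 0], "delta_rot": [0, 0, 0.6], "jaw": 1.28}, {"translation": [0, 0, 0], "delta_rot": [0, 0, 0.7], "jaw": 1.28}, {"translation": [0, 0, 0], "delta_rot": [0, 0, 0.8], "jaw": 1.28}]}}

```text
time: 17.85
tool_pos: [0.5148, 0.1874, 0.0818]
tool_rot: [0.002, 0.042, 0.999, -0.001]
contact_force: [-1.1, -2.4, 6.1]
gripper_width: 0.159
grasp_force: 36.3
```

```bash
python3 -c "
from h import *
go(.5145,.1883,.081,180)
f=snap('scene'); P=cloud(f);z=P[...,2]
x=np.array([np.cos(np.radians(-70)),np.sin(np.radians(-70))]); y=np.array([-x[1],x[0]]);o=np.array([.5554,.068])-.051*x
L=P[...,:2]-o; lx=L@x; ly=L@y
for n,s in(('jaw top',(z>.034)&(z<.045)&(abs(ly)<.03)&(lx>-.01)&(lx<.05)),('cell-x',(z>.05)&(z<.08)&(abs(ly)<.02)&(abs(lx-.045)<.025))): print(n,np.percentile(lx[s]*1000,[5,25,50,75,95]).round(),s.sum())"
```

```text
t 17.85 pos [0.5148 0.1874 0.0818] yaw 175.24 J6 -1.272 F [-1.1 -2.4  6.1] M [-0.51  0.39  0.22] grip 36.28302682787762 0.15914692695253624
trans cm [0.04 0.09 0.08] rot [-0.002  0.005 -0.083]
jaw top [13. 18. 24. 30. 41.] 143
cell-x [32. 33. 39. 54. 66.] 121
```

>>> {"method": "send_rows", "body": {"steps": [{"translation": [0, 0, 0], "delta_rot": [0, 0, 0.06], "jaw": 1.28}, {"translation": [0, 0, 0], "delta_rot": [0, 0, 0.12], "jaw": 1.28}, {"translation": [0, 0, 0], "delta_rot": [0, 0, 0.18], "jaw": 1.28}, {"translation": [0, 0, 0], "delta_rot": [0, 0, 0.24], "jaw": 1.28}, {"translation": [0, 0, 0], "delta_rot": [0, 0, 0.3], "jaw": 1.28}, {"translation": [0, 0, 0], "delta_rot": [0, 0, 0.36], "jaw": 1.28}, {"translation": [0, 0, 0], "delta_rot": [0, 0, 0.4], "jaw": 1.28}, {"translation": [0, 0, 0], "delta_rot": [0, 0, 0.4], "jaw": 1.28}]}}

```text
time: 18.7
tool_pos: [0.5147, 0.187, 0.0818]
tool_rot: [0.002, 0.238, 0.971, -0.001]
contact_force: [-1.8, -4.4, 6.2]
gripper_width: 0.157
grasp_force: 35.7
```

```bash
python3 -c "
from h import *
go(.5145,.1883,.081,150)"
```

```text
t 18.7 pos [0.5147 0.187  0.0818] yaw 152.5 J6 -0.875 F [-1.8 -4.4  6.2] M [-0.73  0.42  0.01] grip 35.748311978095444 0.1567868026734011
trans cm [0.08 0.11 0.08] rot [-0.001  0.005  0.044]
```

>>> {"method": "send_rows", "body": {"steps": [{"translation": [-0.02, -0.05, 0], "delta_rot": [0, 0, 0.05], "jaw": 1.28}, {"translation": [-0.02, -0.05, 0], "delta_rot": [0, 0, 0.1], "jaw": 1.28}, {"translation": [-0.02, -0.05, 0], "delta_rot": [0, 0, 0.15], "jaw": 1.28}, {"translation": [-0.02, -0.05, 0], "delta_rot": [0, 0, 0.2], "jaw": 1.28}, {"translation": [-0.02, -0.05, 0], "delta_rot": [0, 0, 0.25], "jaw": 1.28}, {"translation": [-0.02, -0.05, 0], "delta_rot": [0, 0, 0.3], "jaw": 1.28}, {"translation": [-0.02, -0.05, 0], "delta_rot": [0, 0, 0.35], "jaw": 1.28}, {"translation": [-0.02, -0.05, 0], "delta_rot": [0, 0, 0.4], "jaw": 1.28}]}}

```text
time: 19.5
tool_pos: [0.5144, 0.1866, 0.0818]
tool_rot: [0.002, 0.426, 0.905, -0.0]
contact_force: [-2.7, -3.8, 6.3]
gripper_width: 0.154
grasp_force: 36.5
```

```bash
python3 -c "
from h import *
go(.5145,.1883,.081,120)
f=snap('scene'); P=cloud(f);z=P[...,2]
cv2.imwrite('pics/s3.png',cv2.resize(f['pixels'][190:270,260:365],None,fx=7,fy=7,interpolation=cv2.INTER_CUBIC))"
```

```text
t 19.5 pos [0.5144 0.1866 0.0818] yaw 129.53 J6 -0.475 F [-2.7 -3.8  6.3] M [-0.67  0.6   0.28] grip 36.502324836328626 0.1544509691481373
trans cm [0.13 0.11 0.08] rot [0.002 0.004 0.166]
```

View pics/s3.png

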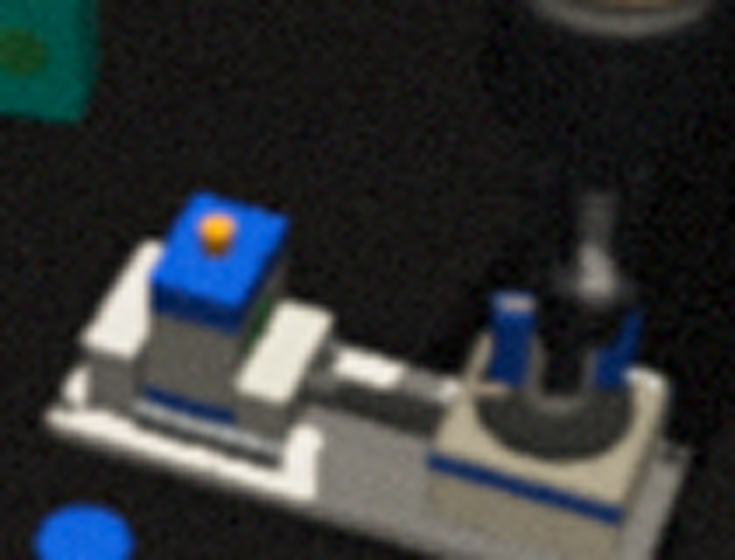

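The cell stands upright in the nest (cap at (215,265)), and the moving jaw (290,350) is nearly at it. The knob is held squarely at (565,345). From here I'll turn in smaller strokes.

>>> {"method": "send_rows", "body": {"steps": [{"translation": [-0.03, -0.04, 0], "delta_rot": [0, 0, 0.03], "jaw": 1.28}, {"translation": [-0.03, -0.04, 0], "delta_rot": [0, 0, 0.06], "jaw": 1.28}, {"translation": [-0.03, -0.04, 0], "delta_rot": [0, 0, 0.09], "jaw": 1.28}, {"translation": [-0.03, -0.04, 0], "delta_rot": [0, 0, 0.12], "jaw": 1.28}, {"translation": [-0.03, -0.04, 0], "delta_rot": [0, 0, 0.15], "jaw": 1.28}, {"translation": [-0.03, -0.04, 0], "delta_rot": [0, 0, 0.18], "jaw": 1.28}, {"translation": [-0.03, -0.04, 0], "delta_rot": [0, 0, 0.21], "jaw": 1.28}, {"translation": [-0.03, -0.04, 0], "delta_rot": [0, 0, 0.24], "jaw": 1.28}]}}

```text
time: 20.35
tool_pos: [0.5142, 0.1864, 0.0818]
tool_rot: [0.002, 0.531, 0.847, 0.0]
contact_force: [-3.2, -2.6, 6.7]
gripper_width: 0.164
grasp_force: 36.3
```

```bash
cat > c.py <<'E'
from h import *
go(.5145,.1883,.081,110)
f=snap('scene'); P=cloud(f);z=P[...,2]
x=np.array([np.cos(np.radians(-70)),np.sin(np.radians(-70))]); y=np.array([-x[1],x[0]]);o=np.array([.5554,.068])-.051*x
L=P[...,:2]-o; lx=L@x; ly=L@y
for n,s in(('jaw top',(z>.034)&(z<.047)&(abs(ly)<.02)&(lx>-.01)&(lx<.045)),('cell top x',(z>.072)&(z<.085)&(abs(ly)<.02)&(abs(lx-.055)<.04))): print(n,np.percentile(lx[s]*1000,[5,25,50,75,95]).round(1),s.sum())
E
python3 c.py
```

```text
t 20.35 pos [0.5142 0.1864 0.0818] yaw 115.82 J6 -0.236 F [-3.2 -2.6  6.7] M [-0.49  0.62  0.3 ] grip 36.330207963619614 0.16368259852946102
trans cm [0.16 0.11 0.08] rot [0.002 0.003 0.102]
jaw top [18.9 22.5 28.6 34.7 39. ] 99
cell top x [39.2 44.4 52.3 65.  72.6] 140
```

>>> {"method": "send_rows", "body": {"steps": [{"translation": [-0.02, -0.03, 0], "delta_rot": [0, 0, 0.03], "jaw": 1.28}, {"translation": [-0.02, -0.03, 0], "delta_rot": [0, 0, 0.06], "jaw": 1.28}, {"translation": [-0.02, -0.03, 0], "delta_rot": [0, 0, 0.09], "jaw": 1.28}, {"translation": [-0.02, -0.03, 0], "delta_rot": [0, 0, 0.12], "jaw": 1.28}, {"translation": [-0.02, -0.03, 0], "delta_rot": [0, 0, 0.15], "jaw": 1.28}, {"translation": [-0.02, -0.03, 0], "delta_rot": [0, 0, 0.18], "jaw": 1.28}, {"translation": [-0.02, -0.03, 0], "delta_rot": [0, 0, 0.21], "jaw": 1.28}, {"translation": [-0.02, -0.03, 0], "delta_rot": [0, 0, 0.24], "jaw": 1.28}]}}

```text
time: 21.2
tool_pos: [0.514, 0.1863, 0.0818]
tool_rot: [0.002, 0.629, 0.778, 0.0]
contact_force: [-3.4, -2.4, 7.1]
gripper_width: 0.162
grasp_force: 37.6
```

```bash
python3 c.py
```

```text
t 21.2 pos [0.514  0.1863 0.0818] yaw 102.11 J6 0.002 F [-3.4 -2.4  7.1] M [-0.32  0.69  0.48] grip 37.64702068774568 0.16231244852850113
trans cm [0.18 0.09 0.08] rot [ 0.003  0.003 -0.138]
jaw top [18.7 23.  28.7 35.7 39.5] 103
cell top x [39.6 45.1 53.8 65.8 73.2] 138
```

>>> {"method": "send_rows", "body": {"steps": [{"translation": [0, 0, 0], "delta_rot": [0, 0, 0.02], "jaw": 1.28}, {"translation": [0, 0, 0], "delta_rot": [0, 0, 0.04], "jaw": 1.28}, {"translation": [0, 0, 0], "delta_rot": [0, 0, 0.06], "jaw": 1.28}, {"translation": [0, 0, 0], "delta_rot": [0, 0, 0.08], "jaw": 1.28}, {"translation": [0, 0, 0], "delta_rot": [0, 0, 0.1], "jaw": 1.28}, {"translation": [0, 0, 0], "delta_rot": [0, 0, 0.12], "jaw": 1.28}, {"translation": [0, 0, 0], "delta_rot": [0, 0, 0.14], "jaw": 1.28}, {"translation": [0, 0, 0], "delta_rot": [0, 0, 0.16], "jaw": 1.28}]}}

```text
time: 22.05
tool_pos: [0.5138, 0.1863, 0.0818]
tool_rot: [0.002, 0.689, 0.725, 0.0]
contact_force: [-3.9, -1.8, 7.7]
gripper_width: 0.159
grasp_force: 35.7
```

```bash
python3 c.py|head -1
```

```text
t 22.05 pos [0.5138 0.1863 0.0818] yaw 92.91 J6 0.163 F [-3.9 -1.8  7.7] M [-0.38  0.8   0.16] grip 35.713414810445556 0.1591438823838927
```

>>> {"method": "send_rows", "body": {"steps": [{"translation": [0, 0, 0], "delta_rot": [0, 0, 0.03], "jaw": 1.28}, {"translation": [0, 0, 0], "delta_rot": [0, 0, 0.06], "jaw": 1.28}, {"translation": [0, 0, 0], "delta_rot": [0, 0, 0.09], "jaw": 1.28}, {"translation": [0, 0, 0], "delta_rot": [0, 0, 0.12], "jaw": 1.28}, {"translation": [0, 0, 0], "delta_rot": [0, 0, 0.15], "jaw": 1.28}, {"translation": [0, 0, 0], "delta_rot": [0, 0, 0.18], "jaw": 1.28}, {"translation": [0, 0, 0], "delta_rot": [0, 0, 0.21], "jaw": 1.28}, {"translation": [0, 0, 0], "delta_rot": [0, 0, 0.24], "jaw": 1.28}]}}

```text
time: 22.9
tool_pos: [0.5136, 0.1863, 0.0818]
tool_rot: [0.001, 0.771, 0.637, 0.0]
contact_force: [-5.1, -1.7, 9.0]
gripper_width: 0.158
grasp_force: 36.1
```

```bash
python3 c.py|head -1
```

```text
t 22.9 pos [0.5136 0.1863 0.0818] yaw 79.16 J6 0.403 F [-5.1 -1.7  9. ] M [-0.34  0.91  0.3 ] grip 36.0623558100189 0.15785567391758007
```

>>> {"method": "send_rows", "body": {"steps": [{"translation": [0, 0, 0], "delta_rot": [0, 0, 0.02], "jaw": 1.28}, {"translation": [0, 0, 0], "delta_rot": [0, 0, 0.04], "jaw": 1.28}, {"translation": [0, 0, 0], "delta_rot": [0, 0, 0.06], "jaw": 1.28}, {"translation": [0, 0, 0], "delta_rot": [0, 0, 0.08], "jaw": 1.28}, {"translation": [0, 0, 0], "delta_rot": [0, 0, 0.1], "jaw": 1.28}, {"translation": [0, 0, 0], "delta_rot": [0, 0, 0.12], "jaw": 1.28}, {"translation": [0, 0, 0], "delta_rot": [0, 0, 0.14], "jaw": 1.28}, {"translation": [0, 0, 0], "delta_rot": [0, 0, 0.16], "jaw": 1.28}]}}

```text
time: 23.75
tool_pos: [0.5134, 0.1864, 0.0818]
tool_rot: [0.001, 0.819, 0.574, 0.0]
contact_force: [-4.2, -2.0, 8.4]
gripper_width: 0.165
grasp_force: 37.0
```

```bash
python3 c.py|head -1
```

```text
t 23.75 pos [0.5134 0.1864 0.0818] yaw 70.03 J6 0.562 F [-4.2 -2.   8.4] M [-0.28  1.07  0.38] grip 36.97032071650028 0.164764090343155
```

>>> {"method": "send_rows", "body": {"steps": [{"translation": [0, 0, 0], "delta_rot": [0, 0, 0], "jaw": 1.4}, {"translation": [0, 0, 0], "delta_rot": [0, 0, 0], "jaw": 1.7}, {"translation": [0, 0, 0], "delta_rot": [0, 0, 0], "jaw": 2.5}, {"translation": [0, 0, 0], "delta_rot": [0, 0, 0], "jaw": 4}, {"translation": [0, 0, 0], "delta_rot": [0, 0, 0], "jaw": 5}, {"translation": [0, 0, -1], "delta_rot": [0, 0, 0], "jaw": 5}, {"translation": [0, 0, -3], "delta_rot": [0, 0, 0], "jaw": 5}, {"translation": [0, 0, -5], "delta_rot": [0, 0, 0], "jaw": 5}]}}

```text
time: 24.6
tool_pos: [0.5131, 0.1869, 0.1315]
tool_rot: [0.001, 0.819, 0.574, 0.001]
contact_force: [0.4, 0.7, -0.3]
gripper_width: 0.585
grasp_force: 0.0
```

>>> {"method": "send_rows", "body": {"steps": [{"translation": [0, 0, -2], "delta_rot": [0, 0, 0], "jaw": 5}, {"translation": [0, 0, -4], "delta_rot": [0, 0, 0], "jaw": 5}, {"translation": [-1.5, -4, -5], "delta_rot": [0, 0, 0], "jaw": 5}, {"translation": [-3, -8, -5], "delta_rot": [0, 0, 0], "jaw": 5}, {"translation": [-4, -11, -5], "delta_rot": [0, 0, 0], "jaw": 5}, {"translation": [-5, -13, -5], "delta_rot": [0, 0, 0], "jaw": 5}, {"translation": [-5, -13, -5], "delta_rot": [0, 0, 0], "jaw": 5}, {"translation": [-5, -13, -5], "delta_rot": [0, 0, 0], "jaw": 5}]}}

```text
time: 25.4
tool_pos: [0.3744, 0.1846, 0.1812]
tool_rot: [0.001, 0.819, 0.574, 0.002]
contact_force: [0.1, 0.2, -0.3]
gripper_width: 0.584
grasp_force: 0.0
```

```bash
python3 - <<'E'
from h import *
print(state()['time'],state()['tool_pos'])
f=snap('top'); g=snap('scene'); im=f['pixels']
a=cv2.resize(im[190:245,200:285],None,fx=9,fy=9,interpolation=cv2.INTER_CUBIC)
cv2.imwrite('pics/t4.png',np.vstack([cv2.resize(im[198:240,200:242],(390,390),interpolation=cv2.INTER_CUBIC)]))
b=cv2.resize(g['pixels'][215:265,315:365],(390,390),interpolation=cv2.INTER_CUBIC)
c=cv2.resize(im[200:238,202:240],(400,390),interpolation=cv2.INTER_CUBIC)
cv2.imwrite('pics/t4.png',np.hstack([c,b]))
P=cloud(f);z=P[...,2]
m=(z>.08)&(z<.105)&(abs(P[...,0]-.514)<.035)&(abs(P[...,1]-.187)<.035)
print('knob',cv2.minAreaRect(P[m][:,:2].astype(np.float32)*1000),m.sum())
E
```

```text
25.4 [0.37436215 0.18455683 0.18121643]
knob ((511.8305358886719, 186.04861450195312), (50.33321762084961, 13.808914184570312), 70.76998138427734) 89
```

View pics/t4.png

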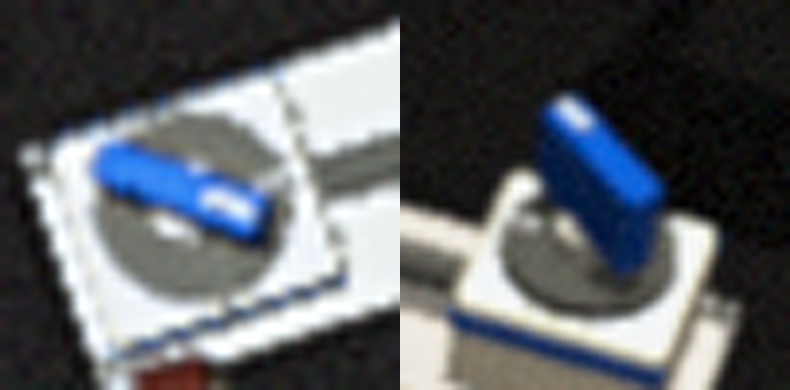

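Picture: the knob's stripe end is now at lower right (225,205), about -109° in world. The collar's white mark is at (280,178), about -71°. The slip is therefore about 35 to 38°, which is around two clicks and inside the allowed one to three. Final check on the cell and bystanders, then I'll hand in.

```bash
python3 - <<'E'
from h import *
f=load('top'); P=cloud(f); z=P[...,2]
x=np.array([np.cos(np.radians(-70)),np.sin(np.radians(-70))]); n=np.array([.5125,.1865])+.132*x
m=(z>.072)&(z<.09)&(np.hypot(P[...,0]-n[0],P[...,1]-n[1])<.045)
print('nest',n,'cell',cv2.minAreaRect(P[m][:,:2].astype(np.float32)*1000),np.median(z[m]))
print('red',world(f,351,190),'expected .6067 -.2105')
s=state(); print(s['contact_force'],s['grasp_force'],s['time'])
print(job_done())
E
```

```text
nest [0.55764666 0.06246057] cell ((557.1405029296875, 62.492218017578125), (51.34891128540039, 36.292747497558594), 20.115581512451172) 0.07984559691905366
red [ 0.60650632 -0.2103219   0.08136465] expected .6067 -.2105
[ 0.25723522 -0.18751391 -0.35033284] 0.0 25.5
the job is handed in; nothing more can be done
None
```

The blue-capped cell is clamped upright, measured within about 1 mm of the nest; the knob slipped about two clicks (read from the picture and the torque), the gripper is clear, the red-capped cell is where it was (other bystanders not re-measured), and I handed the job in at 25.5 s.

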